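# Break the lid stay and close the finishing-tool chest

## Task

The bookbinder's tool chest stands open, its lid propped up by the locked folding stay on its end. Break the stay at its knee by pushing the black knob down, then gently lower the lid until it is fully shut. Leave the things standing round the chest where they are.

Things in the scene. Friction and masses are not known exactly. Their poses are not given: they have to be found in the camera images.
- chest: Light wooden chest fixed to the bench, 220 mm long (its x) by 180 mm wide (its y) by 120 mm high to the rim, open on top, with tools inside. Origin: centre of its underside, on the bench; z up. The lid hinges on its +y rim and the folding stay sits outside its +x end.
- lid (a joint): Angle of the lid about its hinge, rad: 0 fully shut (flat on the rim), 1.75 at the start (leaning back 10 degrees past upright); growing opens. The hinge is stiff (friction about 0.5 N m): the lid stays at any angle where it is left and needs about 3 N at its free edge to move, either way. While the stay is locked the lid cannot be pushed shut.
- lid_hinge (a point): Middle of the hinge line, on the chest's +y top rim: chest frame (0, 90, 120) mm. The hinge line runs along the chest's x. The lid's underside lies in a plane through this line.
- lid_edge (a point): Middle of the lid's free edge, half-way through its thickness. The lid is a plain board 220 mm (chest x) by 180 mm (hinge to edge) by 14 mm. Shut, this point lies at chest frame (0, -90, 127) mm and the lid's top face at 134 mm; at the start the edge is 296 mm above the bench and the lid's outer (top) face looks to the chest's +y.
- knob (a point): Centre of the black round knob at the stay's knee: a horizontal cylinder, 20 mm diameter, 56 mm long, axis along the chest's x (chest x 122 to 178 mm). Starts at chest frame (150, 19, 156) mm. Pushed down with a few newtons it moves on a circle about the stay's lower pivot, at first down and towards +y: 36 mm down it is 15 mm nearer +y and the lid has come to about 1.53 rad.
- stay_pivot (a point): Fixed lower pivot of the folding stay, at chest frame (118, -65, 100) mm. The stay is two flat steel links outside the chest's +x end, each 101 mm between pivots: the lower link runs from here to the knee and carries the knob, the upper one from the knee to the lid's end, 80 mm from the hinge. As the lid shuts the knob comes down to 26 mm above the bench.
- stay_knee (a joint): Fold of the stay at its knee, rad: -0.16 at the start (locked, resting on its stop just past straight), 0 straight, positive broken, about 2.3 when the lid is shut. Slight friction: it stays folded when left.
- book: Bystander: closed book, 140 by 100 by 32 mm, lying loose beside the chest's -y side. Origin: centre of its underside.
- glue_pot: Bystander: white pot, 70 mm in diameter and 70 mm high, beside the chest's -y side. Origin: centre of its underside.
- weight: Bystander: dark steel weight with a neck, 64 mm in diameter and 70 mm high, beside the chest's -y side. Origin: centre of its underside.

How it is judged:
On the way:
1. the stay is broken at its knee while the lid is still up (value of joint stay_knee above 0.2 rad and value of joint lid above 0.5 rad), for 0.1 s.
At the end, for the whole second after the job is handed in: The lid is fully shut (within 0.04 rad, about 7 mm at its free edge) with the stay folded, and the book, the pot and the weight stand within 30 mm of where they were (value of joint lid below 0.04 rad and value of joint stay_knee above 1.8 rad and distance of each of book, glue_pot, weight from where it was at the start of the episode below 0.03 m); the robot touches nothing.
It fails at once if the lid is slammed (it turns faster than 2.5 rad/s) (velocity of joint lid below -2.5 rad/s or velocity of joint lid above 2.5 rad/s).
It fails at once if the book, the pot or the weight is displaced by more than 50 mm or knocked over (distance of any of book, glue_pot, weight from where it was at the start of the episode above 0.05 m or angle between any of glue_pot, weight's own z axis and vertical above 0.6 rad).
It also fails if it takes over 48 s, if anything falls off the work surface, if the arm or the gripper's body presses on something with over 40 N, if the wrist force passes 120 N, or if a joint passes its speed limit or range.

## Robot

A 6-joint arm with a two-finger parallel gripper is mounted at the origin on the work surface. World frame = base frame: x ahead of the robot, y to its left, z up, the work surface at z = 0. Lengths are in m, angles in rad, forces in N, time in s.
With the tool pointing down it reaches from about 0.425 to 0.95 m from the base axis. Payload 3.5 kg.
Tool frame: the origin (TCP) lies at the very end of the fingers, on their centre line; the grasp point (between the pads) lies 19 mm behind it; z points along the fingers, y is the line along which they close (so a half turn about z gives the same grasp; the last joint's range is limited). The gripper opens to 85 mm and grips with 20 to 120 N. Pads are 22 mm wide; open, the fingers measure 114 mm over their backs; the gripper's body (76 mm by 85 mm) begins 54 mm behind the grasp point. The pads swing forward as they close: fully open they stand 13 mm farther back than shut.
Start: joints at [-1.418, 0.286, 1.577, -0, 1.279, -0.15], TCP at [0.201, -0.644, 0.231] pointing down, gripper open.
Joint ranges: [-2.77, 2.77], [-0.9, 2.22], [0.21, 2.48], [-1.53, 4.67], [0.24, 2.81], [-2.84, 2.84]. Speed limits (rad/s): [2.79, 2.79, 3.14, 3.14, 3.14, 3.14].

## Interface

Orientations are given as a unit quaternion [x, y, z, w].
In Python, from plant import ctrl, optics, sign_off gives the robot as it stands.
- The arm moves only by the shell command python3 -m creep 'ROWS' [FORCE]. ROWS is JSON, a list of rows, each an object of numbers: "x", "y", "z": the shift along the tool's x, y, z in mm; "rx", "ry", "rz": the turn, a rotation vector about the tool's x, y, z in degrees; "grip": the opening, from 0 (shut) to 1 (fully open). In form: [{"x": .., "y": .., "z": .., "rx": .., "ry": .., "rz": .., "grip": ..}, ...]. A call has exactly 10 rows; each row shifts and turns the commanded pose from where the row before left it, along the tool's axes as they then stand; what a row does not reach is not made up. A row lasts 1/12 s, in which the tool goes at most 41.7 mm and 7.16 degrees, less where a joint would pass 70% of its speed; a pose out of reach is approached as far as the arm can. A call with a gripper value outside its range is refused whole. The fingers move at their own pace and stop on an object; FORCE is the grip in N (left out, the last holds). Time passes only in rows, so rows that do not move let the fingers close, or fill a call up. It gives the time, the measured TCP pose, the force, the opening and the grip force at its end, in the units of the state.
- ctrl.get_state(): the state, without advancing time (a new reading comes with each control period).
- optics.read_camera(name): name is "scene" or "top"; returns a dict with "color" (420x560x3 uint8, blue, green, red), "K" (3x3 intrinsics, pixels), "R" (3x3) and "t" (3): a world point X has camera coordinates R X + t. Camera axes: x right, y down, z forward; pixel columns grow to the right and rows downward; lengths in m; the calibration is good to about 2 mm. A picture is of the moment at which its call begins. There is no depth.
- sign_off(): hands the job in; it is judged then, once.
The state is a dict: "time": time; "qpos": joint angles; "dq": joint speeds; "joint_efforts": joint torques, N m; "eef_pos": TCP position; "tcp_rot": TCP orientation; "contact_force": force on the tool from outside, world axes, zero at the start; "wrist_torque": the same for the moment, N m; "opening": opening from 0.0 (shut) to 1.0 (fully open); "finger_force": force on a finger pad.
Only numpy, scipy, OpenCV 4.12 (cv2) and the standard library are available. Lean on these libraries where they do the work, as an engineer would, in place of code of your own. Each camera call takes 0.05 s, during which the arm holds its last target. There are 200 camera calls.

## Working session

There is one attempt and no reset: what is moved stays moved. The work goes in short steps, Python scripts to look and compute and a shell command to move; the robot and the scene stay as the last step left them, time stands still between calls to the robot, and variables do not carry over. Pictures are saved under pics/ and viewed, at most 10 in all, crops included, and the job is handed in when it is done.

```bash
mkdir -p pics; ls; python3 - <<'E'
from plant import ctrl, optics
import cv2, numpy as np, pickle
d={}
for n in ("scene","top"):
    c=optics.read_camera(n); d[n]=c
    cv2.imwrite(f"pics/{n}0.png",c["color"]); print(n,c["K"],c["R"],c["t"])
pickle.dump(d,open("cam0.pkl","wb"))
s=ctrl.get_state(); print(s)
E
```

```text
pics
scene [[472.87164254   0.         282.15025471]
 [  0.         472.87164254 215.94158684]
 [  0.           0.           1.        ]] [[-0.83101891  0.55617744  0.00861557]
 [ 0.30752762  0.47229208 -0.82605505]
 [-0.46350225 -0.68381784 -0.56352358]] [0.49240326 0.00828345 1.39436995]
top [[392.62296392   0.         284.94936007]
 [  0.         392.62296392 214.28991343]
 [  0.           0.           1.        ]] [[-0.0209699  -0.99944693  0.02580883]
 [-0.99376431  0.01800917 -0.11003709]
 [ 0.10951144 -0.02795536 -0.99359234]] [-0.02132703  0.58519124  1.06994432]
{'time': 0.1, 'qpos': array([-1.41797404e+00,  2.87158338e-01,  1.57806782e+00,  1.00239225e-05,
        1.27858819e+00, -1.50051693e-01]), 'dq': array([ 0.00067124, -0.00289217, -0.00269226, -0.0006073 , -0.00067379,
       -0.00117697]), 'joint_efforts': array([ 1.23040467e-03, -4.07297444e+01, -2.93698096e+01, -1.15216858e-04,
        3.42318672e-03, -8.42414352e-06]), 'eef_pos': array([ 0.20123247, -0.6436707 ,  0.23001116]), 'tcp_rot': array([ 9.88554924e-01,  1.50857309e-01,  3.25904086e-06, -1.11085094e-03]), 'contact_force': array([-0.08918857,  0.84243466, -0.23154289]), 'wrist_torque': array([-0.02689892, -0.06345061, -0.02340314]), 'finger_force': 0.0, 'opening': 0.999268435461832}
```

View pics/scene0.png

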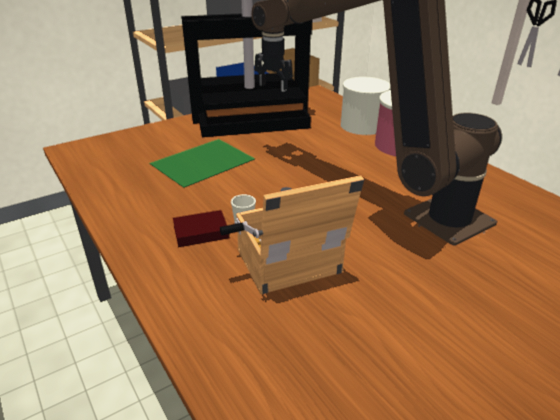

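View pics/top0.png

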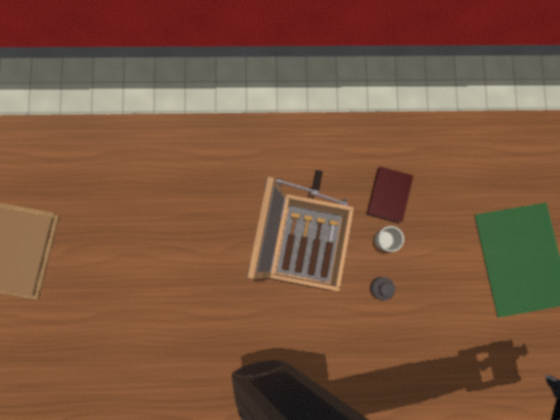

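The scene view shows the chest at about (300,250), its lid up and the knob at (232,229). In the top view, chest +x points up the image: rim corners at about (352,206), (340,289), (272,280) and (285,196), the knob at (316,183), and the bystanders on the right at (390,195), (390,240) and (383,289).

```bash
cat > h.py <<'E'
import numpy as np, cv2, pickle
def ray(c,u,v,z):
    d=c["R"].T@np.linalg.inv(c["K"])@np.array([u,v,1.]); o=-c["R"].T@c["t"]
    return o+d*(z-o[2])/d[2]
def proj(c,X):
    p=(c["R"]@np.atleast_2d(X).T).T+c["t"]; q=(c["K"]@p.T).T; return q[:,:2]/q[:,2:]
E
python3 - <<'E'
from h import *
d=pickle.load(open("cam0.pkl","rb")); c=d["top"]
# chest fit from rim corners at z=.12 (chest frame, m)
L=np.array([[.11,-.09],[-.11,-.09],[-.11,.09],[.11,.09]]); px=[(352,206),(340,289),(272,280),(285,196)]
W=np.array([ray(c,u,v,.12)[:2] for u,v in px]); print(W.round(3), np.linalg.norm(np.diff(W,axis=0),axis=1))
a=W.mean(0); H=(L.T@(W-a)); th=np.arctan2(H[0,1]-H[1,0],H[0,0]+H[1,1]); 
R=np.array([[np.cos(th),-np.sin(th)],[np.sin(th),np.cos(th)]]); print("c",a,"yaw",np.degrees(th))
print("resid",(W-a-L@R.T).round(4).tolist())
for n in d:
    cc=d[n]; hsv=cv2.cvtColor(cc["color"],cv2.COLOR_BGR2HSV)
    x0,y0=((295,160) if n=="top" else (205,215)); 
    m=(cc["color"].max(2)<40)[y0:y0+45,x0:x0+45].astype(np.uint8)
    k,_,st,ce=cv2.connectedComponentsWithStats(m); i=1+st[1:,4].argmax(); print(n,"knob",ce[i]+[x0,y0],st[i])
    P=np.r_[a+R@[.15,.019],.156]; print("pred",proj(cc,P), P)
for nme,u,v,z in (("book",390,195,.032),("pot",391,238,.07),("weight",383,289,.07)):
    w=ray(c,u,v,z); print(nme,w.round(3),"chest frame",(R.T@(w[:2]-a)).round(3))
im=c["color"][150:310,230:430]; cv2.imwrite("pics/crop.png",cv2.resize(im,None,fx=4,fy=3.7,interpolation=cv2.INTER_CUBIC))
E
```

```text
[[ 0.594 -0.205]
 [ 0.382 -0.166]
 [ 0.408  0.006]
 [ 0.623 -0.031]] [0.21550237 0.17419701 0.21798053]
c [ 0.50151945 -0.09919157] yaw -9.764704648698133
resid [[-0.0011, 0.0013], [0.0038, 0.0031], [-0.0003, -0.0021], [-0.0024, -0.0023]]
scene knob [227.79545455 230.48636364] [  0   9  39  17 220]
pred [[234.94591465 229.1569761 ]] [ 0.65256878 -0.1059072   0.156     ]Traceback (most recent call last):
  File "<stdin>", line 13, in <module>
ValueError: attempt to get argmax of an empty sequence
```

```bash
python3 - <<'E'
from h import *
d=pickle.load(open("cam0.pkl","rb")); c=d["top"]
a=np.array([.5015,-.0992]); th=np.radians(-9.76); R=np.array([[np.cos(th),-np.sin(th)],[np.sin(th),np.cos(th)]])
g=c["color"][160:205,300:335]; m=(g.max(2)<55).astype(np.uint8)
k,_,st,ce=cv2.connectedComponentsWithStats(m); i=1+st[1:,4].argmax(); print("knob",ce[i]+[300,160],st[i])
ys,xs=np.nonzero(_==i); 
w=ray(c,*(ce[i]+[300,160]),.166); print(w, "chest", R.T@(w[:2]-a), "pred",a+R@[.15,.019])
vx=cv2.fitLine(np.c_[xs,ys].astype(np.float32),cv2.DIST_L2,0,.01,.01).ravel(); 
p,q=[ray(c,*(vx[2:]+[300,160]+s*20*vx[:2]),.156) for s in (-1,1)]; print("knob axis deg",np.degrees(np.arctan2(*(q-p)[1::-1])))
for nme,u,v,z in (("book",390,195,.032),("pot",391,238,.07),("weight",383,289,.07)):
    w=ray(c,u,v,z); print(nme,w.round(3),"chest frame",(R.T@(w[:2]-a)).round(3))
im=c["color"][150:310,230:430]; cv2.imwrite("pics/crop.png",cv2.resize(im,None,fx=4,fy=3.7,interpolation=cv2.INTER_CUBIC))
E
```

```text
knob [316.75949367 179.83544304] [13 12  8 17 79]
[ 0.6550082  -0.11022377  0.166     ] chest [0.15315516 0.01515872] pred [ 0.65254988 -0.10590322]
knob axis deg -11.97501013199228
book [ 0.635 -0.333  0.032] chest frame [ 0.171 -0.208]
pot [ 0.511 -0.318  0.07 ] chest frame [ 0.046 -0.214]
weight [ 0.375 -0.29   0.07 ] chest frame [-0.092 -0.209]
```

View pics/crop.png

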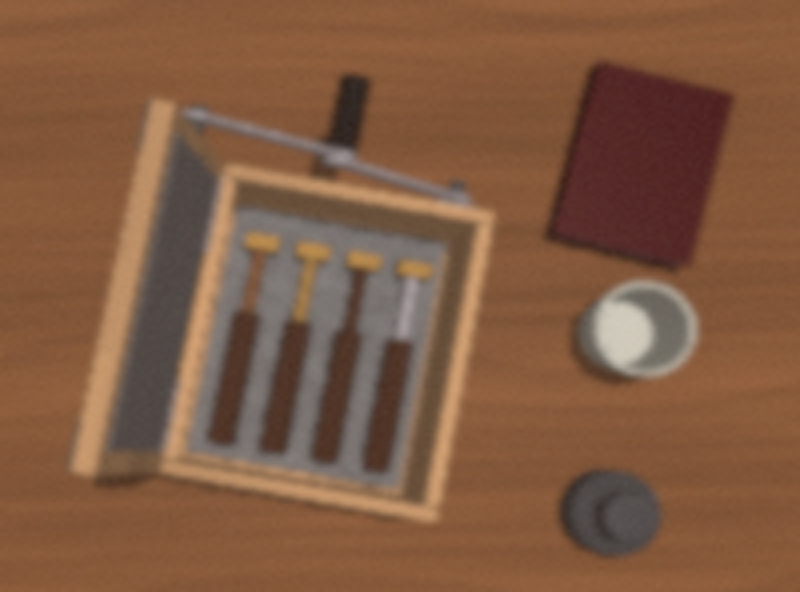

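The crop confirms the layout. The rim corners are at about (287,195), (353,207), (339,290) and (270,277), the knob is clear of the chest end, and the bystanders are well away from it. Next I'll work out the knob path and the first shift.

```bash
cat >> h.py <<'E'
from scipy.spatial.transform import Rotation as Ro
from scipy.optimize import brentq
d=pickle.load(open("cam0.pkl","rb"))
Lc=np.array([[.11,-.09],[-.11,-.09],[-.11,.09],[.11,.09]])
px=[(353,206.8),(339.5,290),(271,278.5),(286.5,195.5)]
W=np.array([ray(d["top"],u,v,.12)[:2] for u,v in px]); A=W.mean(0); H_=Lc.T@(W-A)
TH=np.arctan2(H_[0,1]-H_[1,0],H_[0,0]+H_[1,1]); Rc=Ro.from_euler('z',TH).as_matrix()
def c2w(p): return Rc@np.array(p)+np.r_[A,0]   # chest frame -> world
def w2c(p): return Rc.T@(np.array(p)-np.r_[A,0])
def delta(target_chest):  # mm along tool axes
    from plant import ctrl
    s=ctrl.get_state(); T=Ro.from_quat(s["tcp_rot"]).as_matrix()
    print("t",round(s["time"],2),"tcp chest mm",(w2c(s["eef_pos"])*1e3).round(1),"F",s["contact_force"].round(1),"yaw err deg",np.degrees(np.arctan2(T[1,0],T[0,0])-TH).round(2),"z",T[:,2].round(3))
    print("delta tool mm",(T.T@(c2w(target_chest)-s["eef_pos"])*1e3).round(1))
E
python3 - <<'E'
from h import *
print(A,np.degrees(TH),(W-A-Lc@Rc[:2,:2].T).round(4).tolist())
P=np.array([-65,100.])
B0=None
for al in np.radians(np.arange(33.7,-50,-8)):
    K=P+101*np.array([np.cos(al),np.sin(al)])
    def f(t): # attach 80 from hinge at underside, offset h
        return np.hypot(*(np.array([90-80*np.cos(t),120+80*np.sin(t)])-K))-101
    ts=np.linspace(-.1,1.9,400); v=[f(t) for t in ts]; r=[brentq(f,ts[i],ts[i+1]) for i in range(399) if v[i]*v[i+1]<0]
    print(round(np.degrees(al)),K.round(1),np.round(r,2))
delta([.168,.021,.215])
E
```

```text
[ 0.50163113 -0.09984685] -11.223929099898195 [[-0.0006, 0.0018], [0.0029, 0.0019], [0.0006, -0.0013], [-0.003, -0.0024]]
34 [ 19. 156.] [1.84]
26 [ 26.  143.8] [1.85]
18 [ 31.2 130.7] [1.78]
10 [ 34.6 117. ] [1.6]
2 [ 36. 103.] [1.33]
-6 [35.4 88.9] [1.04]
-14 [32.9 75.1] [0.78]
-22 [28.4 61.7] [0.56]
-30 [22.2 49. ] [0.38]
-38 [14.3 37.4] [0.23]
-46 [ 4.8 27. ] [0.1]
t 0.1 tcp chest mm [-188.8 -591.9  230. ] F [-0.1  0.8 -0.2] yaw err deg 28.58 z [-0.     0.002 -1.   ]
delta tool mm [ 606.5 -367.5   16. ]
```

```bash
python3 -m creep '[{"rz":7,"grip":0},{"rz":7,"grip":0},{"rz":7,"grip":0},{"rz":7,"grip":0},{"grip":0},{"grip":0},{"grip":0},{"grip":0},{"grip":0},{"grip":0}]' 30; python3 -c "
from h import *
delta([.168,.021,.215])"
```

```text
t 0.1 tcp chest mm [-188.8 -591.9  230. ] F [-0.1  0.8 -0.2] yaw err deg 28.58 z [-0.     0.002 -1.   ]
delta tool mm [ 606.5 -367.5   16. ]$[0]: bad value
```

```bash
python3 -m creep '[{"x":0,"y":0,"z":0,"rx":0,"ry":0,"rz":7,"grip":0},{"x":0,"y":0,"z":0,"rx":0,"ry":0,"rz":7,"grip":0},{"x":0,"y":0,"z":0,"rx":0,"ry":0,"rz":7,"grip":0},{"x":0,"y":0,"z":0,"rx":0,"ry":0,"rz":7,"grip":0},{"x":0,"y":0,"z":0,"rx":0,"ry":0,"rz":0.5,"grip":0},{"x":0,"y":0,"z":0,"rx":0,"ry":0,"rz":0,"grip":0},{"x":0,"y":0,"z":0,"rx":0,"ry":0,"rz":0,"grip":0},{"x":0,"y":0,"z":0,"rx":0,"ry":0,"rz":0,"grip":0},{"x":0,"y":0,"z":0,"rx":0,"ry":0,"rz":0,"grip":0},{"x":0,"y":0,"z":0,"rx":0,"ry":0,"rz":0,"grip":0}]' 30; python3 -c "
from h import *
delta([.168,.021,.215])"
```

```text
time: 0.93
eef_pos: [0.2013, -0.6442, 0.2313]
tcp_rot: [0.995, -0.097, -0.0, -0.0]
contact_force: [0.8, 0.5, -0.1]
opening: 0.001
finger_force: 0.0
t 0.93 tcp chest mm [-188.6 -592.4  231.3] F [ 0.8  0.5 -0.1] yaw err deg 0.12 z [-0.  0. -1.]
delta tool mm [ 357.9 -612.7   16.3]
```

```bash
python3 -m creep '[{"x":18,"y":-30,"z":0,"rx":0,"ry":0,"rz":0,"grip":0},{"x":18,"y":-30,"z":0,"rx":0,"ry":0,"rz":0,"grip":0},{"x":18,"y":-30,"z":0,"rx":0,"ry":0,"rz":0,"grip":0},{"x":18,"y":-30,"z":0,"rx":0,"ry":0,"rz":0,"grip":0},{"x":18,"y":-30,"z":0,"rx":0,"ry":0,"rz":0,"grip":0},{"x":18,"y":-30,"z":0,"rx":0,"ry":0,"rz":0,"grip":0},{"x":18,"y":-30,"z":0,"rx":0,"ry":0,"rz":0,"grip":0},{"x":18,"y":-30,"z":0,"rx":0,"ry":0,"rz":0,"grip":0},{"x":18,"y":-30,"z":0,"rx":0,"ry":0,"rz":0,"grip":0},{"x":18,"y":-30,"z":0,"rx":0,"ry":0,"rz":0,"grip":0}]'; python3 -c "
from h import *
delta([.168,.021,.215])"
```

```text
time: 1.77
eef_pos: [0.4369, -0.3834, 0.2317]
tcp_rot: [0.995, -0.097, 0.0, 0.0]
contact_force: [0.7, -0.6, 0.3]
opening: -0.004
finger_force: 0.0
t 1.77 tcp chest mm [  -8.3 -290.7  231.7] F [ 0.7 -0.6  0.3] yaw err deg 0.1 z [ 0.    -0.001 -1.   ]
delta tool mm [ 176.9 -311.4   16.6]
```

```bash
python3 -m creep '[{"x":22,"y":-34,"z":0,"rx":0,"ry":0,"rz":0,"grip":0},{"x":22,"y":-34,"z":0,"rx":0,"ry":0,"rz":0,"grip":0},{"x":22,"y":-34,"z":0,"rx":0,"ry":0,"rz":0,"grip":0},{"x":22,"y":-34,"z":0,"rx":0,"ry":0,"rz":0,"grip":0},{"x":22,"y":-34,"z":0,"rx":0,"ry":0,"rz":0,"grip":0},{"x":22,"y":-34,"z":0,"rx":0,"ry":0,"rz":0,"grip":0},{"x":22,"y":-34,"z":0,"rx":0,"ry":0,"rz":0,"grip":0},{"x":22,"y":-34,"z":4,"rx":0,"ry":0,"rz":0,"grip":0},{"x":1,"y":-30,"z":6,"rx":0,"ry":0,"rz":0,"grip":0},{"x":0,"y":-9,"z":6,"rx":0,"ry":0,"rz":0,"grip":0}]'; python3 - <<'E'
from h import *
delta([.168,.021,.185])
from plant import optics
for n in ("scene","top"):
    c=optics.read_camera(n)["color"]; cv2.imwrite(f"pics/{n}1.png",c)
    if n=="scene": a=c[120:300,140:380]
    else: b=c[120:300,200:440]
cv2.imwrite("pics/m1.png",cv2.resize(np.vstack([a,b]),None,fx=1.65,fy=1.65,interpolation=cv2.INTER_CUBIC))
E
```

```text
time: 2.6
eef_pos: [0.6713, -0.1095, 0.2151]
tcp_rot: [0.995, -0.095, 0.0, -0.001]
contact_force: [-0.2, -0.2, -0.1]
opening: -0.004
finger_force: 0.0
t 2.6 tcp chest mm [168.3  23.6 215.1] F [-0.2 -0.2 -0.1] yaw err deg 0.35 z [ 0.001  0.001 -1.   ]
delta tool mm [-0.3  2.6 30.1]
```

View pics/m1.png

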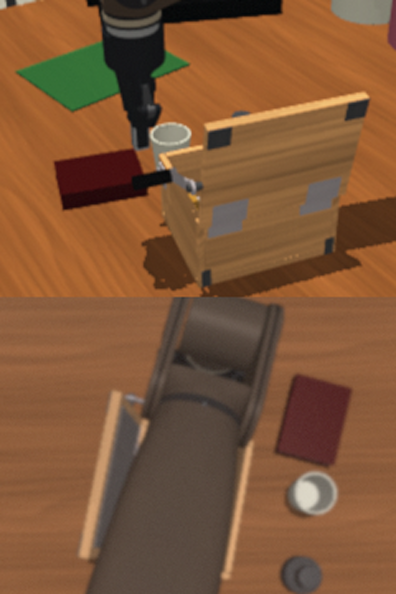

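The fingertip is above the outer end of the knob (tip at crop (140,147), knob at (150,180)). The lid stands left of the forearm, clear of it. I'll descend onto the knob.

```bash
python3 -m creep '[{"x":0,"y":2,"z":8,"rx":0,"ry":0,"rz":0,"grip":0},{"x":0,"y":0,"z":8,"rx":0,"ry":0,"rz":0,"grip":0},{"x":0,"y":0,"z":8,"rx":0,"ry":0,"rz":0,"grip":0},{"x":0,"y":0,"z":8,"rx":0,"ry":0,"rz":0,"grip":0},{"x":0,"y":0,"z":6,"rx":0,"ry":0,"rz":0,"grip":0},{"x":0,"y":0,"z":4,"rx":0,"ry":0,"rz":0,"grip":0},{"x":0,"y":0,"z":2,"rx":0,"ry":0,"rz":0,"grip":0},{"x":0,"y":0,"z":2,"rx":0,"ry":0,"rz":0,"grip":0},{"x":0,"y":0,"z":2,"rx":0,"ry":0,"rz":0,"grip":0},{"x":0,"y":0,"z":1,"rx":0,"ry":0,"rz":0,"grip":0}]'; python3 -c "
from h import *
delta([.168,.030,.152])"
```

```text
time: 3.53
eef_pos: [0.6695, -0.1158, 0.1664]
tcp_rot: [0.995, -0.097, 0.0, 0.0]
contact_force: [1.0, 0.5, -0.1]
opening: -0.003
finger_force: 0.0
t 3.53 tcp chest mm [167.8  17.  166.4] F [ 1.   0.5 -0.1] yaw err deg 0.08 z [ 0. -0. -1.]
delta tool mm [  0.3 -13.   14.4]
```

```bash
python3 -m creep '[{"x":0,"y":-3,"z":2,"rx":0,"ry":0,"rz":0,"grip":0},{"x":0,"y":-3,"z":3,"rx":0,"ry":0,"rz":0,"grip":0},{"x":0,"y":-2,"z":3,"rx":0,"ry":0,"rz":0,"grip":0},{"x":0,"y":-2,"z":3,"rx":0,"ry":0,"rz":0,"grip":0},{"x":0,"y":-2,"z":3,"rx":0,"ry":0,"rz":0,"grip":0},{"x":0,"y":-1,"z":3,"rx":0,"ry":0,"rz":0,"grip":0},{"x":0,"y":-1,"z":3,"rx":0,"ry":0,"rz":0,"grip":0},{"x":0,"y":-1,"z":3,"rx":0,"ry":0,"rz":0,"grip":0},{"x":0,"y":-1,"z":3,"rx":0,"ry":0,"rz":0,"grip":0},{"x":0,"y":-1,"z":3,"rx":0,"ry":0,"rz":0,"grip":0}]'; python3 -c "
from h import *
delta([.168,.036,.113])"
```

```text
time: 4.37
eef_pos: [0.6731, -0.0978, 0.1387]
tcp_rot: [0.995, -0.097, 0.0, -0.001]
contact_force: [-2.1, 4.2, 7.5]
opening: 0.001
finger_force: 3.7
t 4.37 tcp chest mm [167.8  35.4 138.7] F [-2.1  4.2  7.5] yaw err deg 0.07 z [ 0.001  0.002 -1.   ]
delta tool mm [ 0.2 -0.6 25.7]
```

```bash
python3 -m creep '[{"x":0,"y":0,"z":3,"rx":0,"ry":0,"rz":0,"grip":0},{"x":0,"y":0,"z":3,"rx":0,"ry":0,"rz":0,"grip":0},{"x":0,"y":0,"z":3,"rx":0,"ry":0,"rz":0,"grip":0},{"x":0,"y":0,"z":3,"rx":0,"ry":0,"rz":0,"grip":0},{"x":0,"y":0,"z":3,"rx":0,"ry":0,"rz":0,"grip":0},{"x":0,"y":0,"z":3,"rx":0,"ry":0,"rz":0,"grip":0},{"x":0,"y":0,"z":3,"rx":0,"ry":0,"rz":0,"grip":0},{"x":0,"y":0,"z":3,"rx":0,"ry":0,"rz":0,"grip":0},{"x":0,"y":0,"z":3,"rx":0,"ry":0,"rz":0,"grip":0},{"x":0,"y":0,"z":3,"rx":0,"ry":0,"rz":0,"grip":0}]'; python3 - <<'E'
from h import *
delta([.168,.034,.090])
from plant import optics
for n in ("scene","top"):
    c=optics.read_camera(n)["color"]
    if n=="scene": a=c[120:300,140:380]
    else: b=c[120:300,200:440]
cv2.imwrite("pics/m2.png",cv2.resize(np.vstack([a,b]),None,fx=1.65,fy=1.65,interpolation=cv2.INTER_CUBIC))
E
```

```text
time: 5.2
eef_pos: [0.6753, -0.0972, 0.1109]
tcp_rot: [0.995, -0.097, 0.003, -0.002]
contact_force: [1.1, 6.9, 10.5]
opening: 0.0
finger_force: 4.7
t 5.2 tcp chest mm [169.8  36.4 110.9] F [ 1.1  6.9 10.5] yaw err deg 0.05 z [ 0.007  0.003 -1.   ]
delta tool mm [-2.   2.5 20.8]
```

View pics/m2.png

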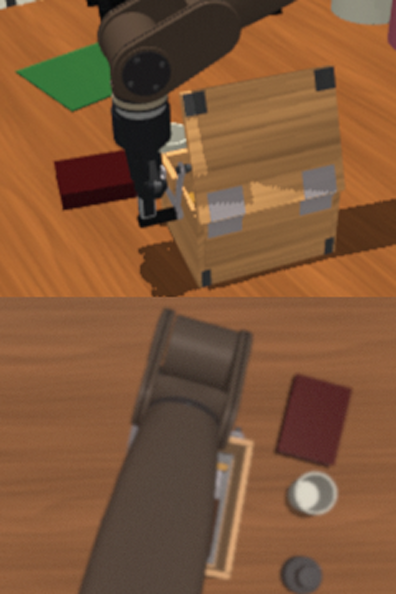

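The knee is broken and the lid is at about 1.35 rad; the fingertip sits on the knob at crop (150,217). The lid's top corner at (195,103) is close to the wrist, so I'll check the clearance before going further.

```bash
python3 - <<'E'
from h import *
for h in (.15,.2,.25,.3): print(h,((proj(d["scene"],c2w([.17,.036,.111+h]))-[140,120])*1.65).round(0))
for z in (.3,.35,.4):print("x=.11",z,((proj(d["scene"],c2w([.11,.036,z]))-[140,120])*1.65).round(0))
E
```

```text
0.15 [[140. 123.]]
0.2 [[138.  89.]]
0.25 [[135.  52.]]
0.3 [[133.  14.]]
x=.11 0.3 [[184.  88.]]
x=.11 0.35 [[182.  52.]]
x=.11 0.4 [[181.  15.]]
```

The gap between forearm and lid is only about 10 mm. I'll lift off the knob (the stiff hinge holds the lid) and tilt the tool 30° so that the wrist goes to the +y side. That also lines the push up with the knob's later path.

```bash
python3 -m creep '[{"x":0,"y":0,"z":-10,"rx":0,"ry":0,"rz":0,"grip":0},{"x":0,"y":0,"z":-10,"rx":0,"ry":0,"rz":0,"grip":0},{"x":0,"y":0,"z":-12,"rx":0,"ry":0,"rz":0,"grip":0},{"x":0,"y":0,"z":-12,"rx":0,"ry":0,"rz":0,"grip":0},{"x":0,"y":0,"z":0,"rx":-6,"ry":0,"rz":0,"grip":0},{"x":0,"y":0,"z":0,"rx":-6,"ry":0,"rz":0,"grip":0},{"x":0,"y":0,"z":0,"rx":-6,"ry":0,"rz":0,"grip":0},{"x":0,"y":0,"z":0,"rx":-6,"ry":0,"rz":0,"grip":0},{"x":0,"y":0,"z":0,"rx":-6,"ry":0,"rz":0,"grip":0},{"x":0,"y":0,"z":0,"rx":0,"ry":0,"rz":0,"grip":0}]'; python3 - <<'E'
from h import *
delta([.169,.045,.120])
from plant import optics
a=optics.read_camera("scene")["color"][80:300,120:400]; b=optics.read_camera("top")["color"][120:300,200:400]
cv2.imwrite("pics/m3.png",cv2.resize(np.hstack([a,cv2.resize(b,(244,220))]),None,fx=1.5,fy=1.5,interpolation=cv2.INTER_CUBIC))
E
```

```text
time: 6.13
eef_pos: [0.6723, -0.0965, 0.15]
tcp_rot: [0.961, -0.092, -0.026, 0.258]
contact_force: [-0.2, 0.7, -0.0]
opening: -0.0
finger_force: 0.0
t 6.13 tcp chest mm [166.8  36.5 150. ] F [-0.2  0.7 -0. ] yaw err deg 0.25 z [-0.098 -0.492 -0.865]
delta tool mm [  2.4 -22.4  21.7]
```

View pics/m3.png

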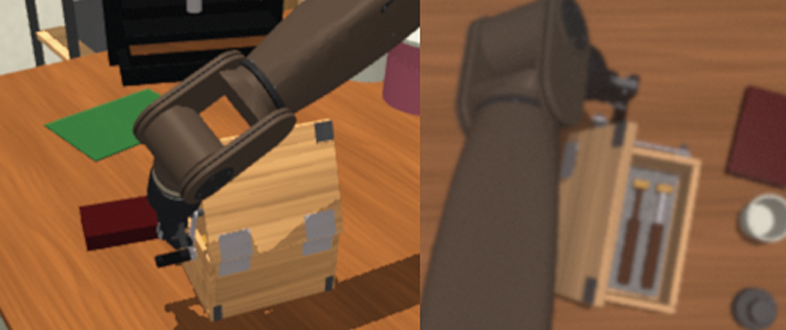

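The tilt put the forearm on the +y side of the lid, well clear, and the lid stayed where it was with the knob at crop (175,257). I'll go back onto the knob.

```bash
python3 -m creep '[{"x":0,"y":-5,"z":3,"rx":0,"ry":0,"rz":0,"grip":0},{"x":0,"y":-5,"z":3,"rx":0,"ry":0,"rz":0,"grip":0},{"x":0,"y":-4,"z":3,"rx":0,"ry":0,"rz":0,"grip":0},{"x":0,"y":-3,"z":3,"rx":0,"ry":0,"rz":0,"grip":0},{"x":0,"y":-2,"z":3,"rx":0,"ry":0,"rz":0,"grip":0},{"x":0,"y":-2,"z":3,"rx":0,"ry":0,"rz":0,"grip":0},{"x":0,"y":-1,"z":3,"rx":0,"ry":0,"rz":0,"grip":0},{"x":0,"y":-1,"z":3,"rx":0,"ry":0,"rz":0,"grip":0},{"x":0,"y":0,"z":3,"rx":0,"ry":0,"rz":0,"grip":0},{"x":0,"y":-1,"z":3,"rx":0,"ry":0,"rz":0,"grip":0}]'; python3 - <<'E'
from h import *
delta([.169,.041,.1117])
E
```

```text
time: 7.07
eef_pos: [0.6738, -0.0937, 0.1132]
tcp_rot: [0.961, -0.094, -0.025, 0.258]
contact_force: [-0.6, 0.3, -0.2]
opening: -0.002
finger_force: 0.0
t 7.07 tcp chest mm [167.7  39.5 113.2] F [-0.6  0.3 -0.2] yaw err deg 0.07 z [-0.097 -0.491 -0.866]
delta tool mm [ 1.3 -2.   0.6]
```

```bash
python3 -m creep '[{"x":0,"y":-2.5,"z":3.5,"rx":0,"ry":0,"rz":0,"grip":0},{"x":0,"y":-2,"z":3.5,"rx":0,"ry":0,"rz":0,"grip":0},{"x":0,"y":-2,"z":3.5,"rx":0,"ry":0,"rz":0,"grip":0},{"x":0,"y":-1.5,"z":3.5,"rx":0,"ry":0,"rz":0,"grip":0},{"x":0,"y":-1.5,"z":3.5,"rx":0,"ry":0,"rz":0,"grip":0},{"x":0,"y":-1.5,"z":3.5,"rx":0,"ry":0,"rz":0,"grip":0},{"x":0,"y":-1,"z":3.5,"rx":0,"ry":0,"rz":0,"grip":0},{"x":0,"y":-1,"z":3.5,"rx":0,"ry":0,"rz":0,"grip":0},{"x":0,"y":-1,"z":3.5,"rx":0,"ry":0,"rz":0,"grip":0},{"x":0,"y":-1,"z":3.5,"rx":0,"ry":0,"rz":0,"grip":0}]'; python3 - <<'E'
from h import *
delta([.169,.0334,.0704])
E
```

```text
time: 7.9
eef_pos: [0.6736, -0.096, 0.076]
tcp_rot: [0.962, -0.094, -0.024, 0.256]
contact_force: [-0.3, 4.2, 2.8]
opening: -0.002
finger_force: 2.3
t 7.9 tcp chest mm [168.   37.3  76. ] F [-0.3  4.2  2.8] yaw err deg 0.1 z [-0.094 -0.488 -0.867]
delta tool mm [1.  0.6 6.7]
```

```bash
python3 -m creep '[{"x":0,"y":0,"z":3.5,"rx":0,"ry":0,"rz":0,"grip":0},{"x":0,"y":-0.5,"z":3.5,"rx":0,"ry":0,"rz":0,"grip":0},{"x":0,"y":-0.5,"z":3.5,"rx":0,"ry":0,"rz":0,"grip":0},{"x":0,"y":0,"z":3.5,"rx":0,"ry":0,"rz":0,"grip":0},{"x":0,"y":0,"z":3.5,"rx":0,"ry":0,"rz":0,"grip":0},{"x":0,"y":0,"z":3.5,"rx":0,"ry":0,"rz":0,"grip":0},{"x":0,"y":0.5,"z":3.5,"rx":0,"ry":0,"rz":0,"grip":0},{"x":0,"y":0.5,"z":3.5,"rx":0,"ry":0,"rz":0,"grip":0},{"x":0,"y":0.5,"z":3.5,"rx":0,"ry":0,"rz":0,"grip":0},{"x":0,"y":0.5,"z":3.5,"rx":0,"ry":0,"rz":0,"grip":0}]'; python3 - <<'E'
from h import *
delta([.169,.0103,.0357])
from plant import optics
a=optics.read_camera("scene")["color"][80:300,120:400]; b=optics.read_camera("top")["color"][120:300,200:400]
cv2.imwrite("pics/m4.png",cv2.resize(np.hstack([a,cv2.resize(b,(244,220))]),None,fx=1.5,fy=1.5,interpolation=cv2.INTER_CUBIC))
E
```

```text
time: 8.73
eef_pos: [0.669, -0.1164, 0.0452]
tcp_rot: [0.961, -0.094, -0.026, 0.258]
contact_force: [0.3, 1.4, 1.3]
opening: 0.007
finger_force: 0.7
t 8.73 tcp chest mm [167.4  16.4  45.2] F [0.3 1.4 1.3] yaw err deg 0.05 z [-0.098 -0.491 -0.866]
delta tool mm [ 1.6  0.5 11.3]
```

View pics/m4.png

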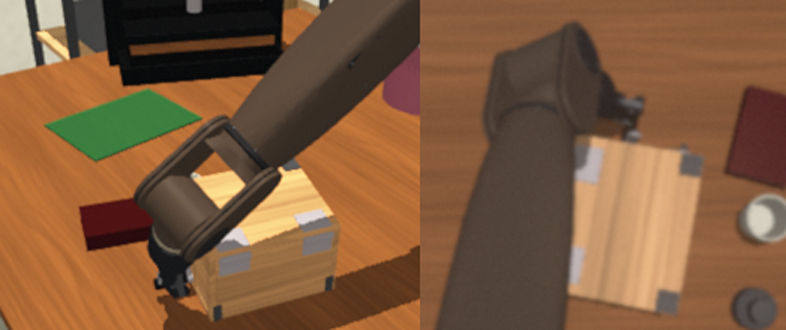

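The lid is nearly down (about 0.2 rad) and the bystanders haven't moved. Finishing gently.

```bash
python3 -m creep '[{"x":0,"y":0.5,"z":2,"rx":0,"ry":0,"rz":0,"grip":0},{"x":0,"y":0.5,"z":2,"rx":0,"ry":0,"rz":0,"grip":0},{"x":0,"y":0.5,"z":2,"rx":0,"ry":0,"rz":0,"grip":0},{"x":0,"y":0.5,"z":2,"rx":0,"ry":0,"rz":0,"grip":0},{"x":0,"y":0.5,"z":1.5,"rx":0,"ry":0,"rz":0,"grip":0},{"x":0,"y":0.5,"z":1,"rx":0,"ry":0,"rz":0,"grip":0},{"x":0,"y":0,"z":1,"rx":0,"ry":0,"rz":0,"grip":0},{"x":0,"y":0,"z":1,"rx":0,"ry":0,"rz":0,"grip":0},{"x":0,"y":0,"z":0,"rx":0,"ry":0,"rz":0,"grip":0},{"x":0,"y":0,"z":0,"rx":0,"ry":0,"rz":0,"grip":0}]'; python3 - <<'E'
from h import *
delta([.169,.009,.0347])
E
```

```text
time: 9.67
eef_pos: [0.6676, -0.1248, 0.0363]
tcp_rot: [0.961, -0.094, -0.025, 0.258]
contact_force: [0.0, 0.2, 0.4]
opening: -0.001
finger_force: 0.1
t 9.67 tcp chest mm [167.6   7.8  36.3] F [0.  0.2 0.4] yaw err deg 0.07 z [-0.097 -0.491 -0.866]
delta tool mm [ 1.4 -1.8  0.8]
```

```bash
python3 -m creep '[{"x":0,"y":-0.5,"z":1,"rx":0,"ry":0,"rz":0,"grip":0},{"x":0,"y":0,"z":1,"rx":0,"ry":0,"rz":0,"grip":0},{"x":0,"y":0,"z":1,"rx":0,"ry":0,"rz":0,"grip":0},{"x":0,"y":0.5,"z":1,"rx":0,"ry":0,"rz":0,"grip":0},{"x":0,"y":0,"z":1,"rx":0,"ry":0,"rz":0,"grip":0},{"x":0,"y":0,"z":0,"rx":0,"ry":0,"rz":0,"grip":0},{"x":0,"y":0,"z":0,"rx":0,"ry":0,"rz":0,"grip":0},{"x":0,"y":0,"z":0,"rx":0,"ry":0,"rz":0,"grip":0},{"x":0,"y":0,"z":0,"rx":0,"ry":0,"rz":0,"grip":0},{"x":0,"y":0,"z":0,"rx":0,"ry":0,"rz":0,"grip":0}]'; python3 - <<'E'
from h import *
delta([.169,.009,.0347])
from plant import optics
a=optics.read_camera("scene")["color"][150:310,180:380]; cv2.imwrite("pics/m5.png",cv2.resize(a,None,fx=3.6,fy=3.6,interpolation=cv2.INTER_CUBIC))
E
```

```text
time: 10.5
eef_pos: [0.6678, -0.1255, 0.0346]
tcp_rot: [0.961, -0.094, -0.025, 0.257]
contact_force: [-3.6, 7.4, 10.7]
opening: -0.004
finger_force: 6.1
t 10.5 tcp chest mm [167.9   7.2  34.6] F [-3.6  7.4 10.7] yaw err deg 0.01 z [-0.096 -0.49  -0.866]
delta tool mm [ 1.1 -1.5 -1. ]
```

View pics/m5.png

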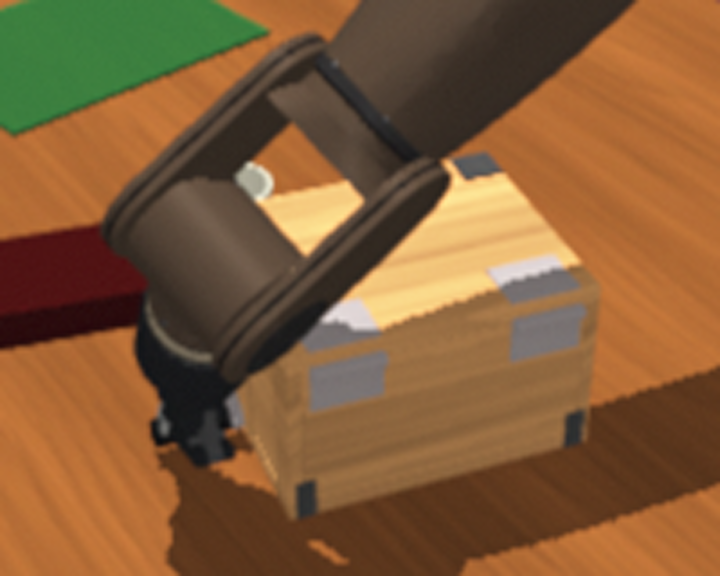

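The lid lies flat on the rim and the force rose to about 13 N against a hard stop, so it looks shut. I'll back off along the tool axis and check with an unobstructed view.

```bash
python3 -m creep '[{"x":0,"y":0,"z":-6,"rx":0,"ry":0,"rz":0,"grip":0},{"x":0,"y":0,"z":-10,"rx":0,"ry":0,"rz":0,"grip":0},{"x":0,"y":0,"z":-20,"rx":0,"ry":0,"rz":0,"grip":0},{"x":0,"y":0,"z":-20,"rx":0,"ry":0,"rz":0,"grip":0},{"x":0,"y":0,"z":-25,"rx":0,"ry":0,"rz":0,"grip":0},{"x":0,"y":0,"z":-25,"rx":0,"ry":0,"rz":0,"grip":0},{"x":0,"y":0,"z":-25,"rx":0,"ry":0,"rz":0,"grip":0},{"x":0,"y":0,"z":-25,"rx":0,"ry":0,"rz":0,"grip":0},{"x":0,"y":0,"z":-25,"rx":0,"ry":0,"rz":0,"grip":0},{"x":0,"y":0,"z":-25,"rx":0,"ry":0,"rz":0,"grip":0}]'; python3 - <<'E'
from h import *
delta([.169,.009,.0347])
from plant import optics
C={n:optics.read_camera(n) for n in ("scene","top")}
def ang(pts): # predicted -y lid edge pixels for lid angles
    for t in (0,.04,.08,.12):
        r=[]
        for x in (.11,-.11):
            y=.09-.18*np.cos(t)+.014*np.sin(t); z=.12+.18*np.sin(t)+.014*np.cos(t); r.append(c2w([x,y,z]))
        print(t,"top",proj(C["top"],r).round(1).tolist(),"scene",proj(C["scene"],r).round(1).tolist())
ang(0)
a=C["scene"]["color"][150:310,180:380]; b=C["top"]["color"][150:310,230:430]
cv2.imwrite("pics/m6.png",cv2.resize(np.hstack([a,b]),None,fx=2,fy=3.6,interpolation=cv2.INTER_CUBIC))
E
```

```text
time: 11.38
eef_pos: [0.6869, -0.0253, 0.2115]
tcp_rot: [0.961, -0.094, -0.025, 0.257]
contact_force: [0.4, 0.3, -1.0]
opening: 0.001
finger_force: 0.0
t 11.38 tcp chest mm [167.2 109.2 211.5] F [ 0.4  0.3 -1. ] yaw err deg 0.08 z [-0.097 -0.49  -0.866]
delta tool mm [  1.7  -1.6 203.2]
0 top [[354.8, 205.9], [341.2, 291.6]] scene [[236.4, 208.3], [315.3, 191.3]]
0.04 top [[355.1, 205.4], [341.4, 291.8]] scene [[236.3, 206.0], [315.5, 189.2]]
0.08 top [[355.2, 205.0], [341.5, 292.0]] scene [[236.3, 203.8], [315.8, 187.0]]
0.12 top [[355.3, 204.5], [341.5, 292.2]] scene [[236.4, 201.6], [316.2, 184.9]]
```

View pics/m6.png

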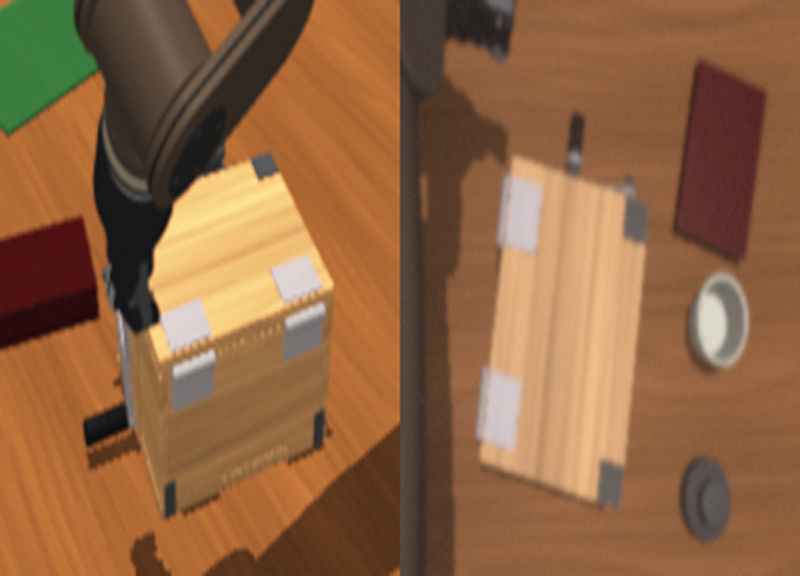

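The lid's far corner is at scene pixel (316,193). My prediction for fully shut is (315,191), and higher rows in the image would mean a more open lid. The knob ended about 26 mm above the bench, as specified. The bystanders haven't moved and the arm is clear, so I'm handing in.

```bash
python3 -c "
from plant import sign_off
print(sign_off())"
```

```text
the job is handed in; nothing more can be done
None
```

I broke the stay at its knee, lowered the lid gently until it was shut, and handed the job in at about 11.5 s; the book, pot and weight look unmoved and the arm is clear, but no verdict was returned.

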